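Square a wooden blank in the fence corner, then slide it into the spring-clamp holder

ROBOT

A 7-joint arm with a two-finger parallel gripper is mounted at the origin on the work surface. World frame = base frame: x ahead of the robot, y to its left, z up, the work surface at z = 0. Lengths are in m, angles in rad, forces in N, time in s.
With the tool pointing down it reaches from about 0.35 to 0.9 m from the base axis. Payload 8.1 kg.
Tool frame: the origin (TCP) lies midway between the tips of the shut fingers; the grasp point (between the pads) lies 19 mm behind it; x points along the fingers, z is the direction in which the jaws open and shut, and the axes are right-handed (so a half turn about x gives the same grasp; the last joint's range is limited). The gripper opens to 92 mm and grips with 3 to 60 N. Pads are 19 mm wide; open, the fingers measure 130 mm over their backs; the gripper's body (75 mm by 190 mm) begins 47 mm behind the grasp point.
Start: joints at [-1.209, 0.434, 0.025, 1.573, -0.012, 1.134, -0.075], TCP at [0.28, 0.559, 0.227] pointing down, gripper open.
Joint ranges: [-2.62, 2.62], [-0.44, 2.09], [-1.27, 1.32], [0.08, 2.57], [-1.32, 4.46], [0.12, 2], [-2.74, 2.74]. Speed limits (rad/s): [2.22, 2.22, 3.01, 3.01, 3.14, 3.14, 3.14].

INTERFACE

Orientations are given as a rotation vector (axis times angle).
In Python, from cell import arm gives the robot as it stands. The module is installed in compiled form; this text tells all that it offers.
- The arm moves only by the tool move_arm, never from a script. Its argument "steps" is text: rows parted by semicolons, each of 5 numbers parted by spaces: the shift along the tool's x, y, z in m, then the turn about the tool's x in rad, then the closure in counts, from 0 (fully open) to 255 (shut). A call has 1 to 10 rows; each row is the pose to reach, as a shift and turn from the pose commanded when the call began, along the tool's axes at that moment; what a row does not reach only later rows make up. A row lasts 1/12 s, in which the tool goes at most 41.7 mm and 7.16 degrees, less where a joint would pass 70% of its speed; a pose out of reach is approached as far as the arm can. A call with a gripper value outside its range is refused whole. The fingers move at their own pace and stop on an object; "squeeze" is the grip in N (left out, the last holds). Time passes only in rows, so rows that repeat a pose let the fingers close. It gives the time, the measured TCP pose, the force and the opening at its end, in the units of the state.
- arm.observe(): the state, without advancing time (a new reading comes with each control period).
- arm.get_image(name): name is "side" or "top"; returns a dict with "img" (384x512x3 uint8, blue, green, red), "z_map" (384x512 float32, m along the optical axis (not along the pixel's ray), 0 where there is no reading), "vfov" (degrees; the focal length in pixels is half the picture's height over the tangent of half this angle, whatever the lens; pixels are square), "cx", "cy" (the principal point, pixels), "extrinsics" (4x4, takes a point from camera to world coordinates). Camera axes: x right, y up, looking along -z (the intrinsics and any distortion apply to the point x, -y, -z); pixel columns grow to the right and rows downward; lengths in m; the calibration is good to about 2 mm. A picture is of the moment at which its call begins.
- arm.sign_off(): hands the job in, once; it reports no verdict.
The state is a dict: "clock": time; "joints": joint angles; "dq": joint speeds; "joint_efforts": joint torques, N m; "position": TCP position; "ee_rot": TCP orientation; "force": force on the tool from outside, world axes, zero at the start; "ft_torque": the same for the moment, N m; "width": opening from 0.0 (shut) to 1.0 (fully open).
Only numpy, scipy, OpenCV 4.12 (cv2) and the standard library are available. Lean on these libraries where they do the work, as an engineer would, in place of code of your own. Each camera call takes 0.05 s, during which the arm holds its last target.

TASK

Clear the small offcut off the squaring board. Then push the wooden blank along the board (do not lift it yet) into the corner until its long side lies flat against the long fence and its end touches the short fence, and take your hand off it for a moment. Then pick it up, carry it to the spring-clamp holder and slide it in past the side plunger, upright, until it is hard against the end stop, and let go; leave the tin, jar, glue bottle and screwdriver where they are.

Things in the scene. Friction and masses are not known exactly. Their poses are not given: they have to be found in the camera images.
- blank: the larger loose light-wood block, 90 (its x) x 40 (its y) x 44 high mm, about 0.12 kg; origin at the centre of its underside, z up. It starts skewed on the squaring board, its underside at the board's top. It is the same when turned half round about z.
- offcut: the smaller loose light-wood block, 50 (its x) x 24 (its y) x 32 high mm, about 0.03 kg; origin at the centre of its underside, z up. It starts on the squaring board near the fence corner, in the way of the blank.
- board: fixed plywood squaring board, 240 (x) x 230 (y) x 12 mm, origin at centre of underside. Two dark-wood fences 18 mm thick rise 12 mm above its top: the long one along y, inner face at x = +95, from y = -80 to +108 mm; the short one along x, inner face at y = +90, from x = 0 to +95 mm. The -x and -y sides are open.
- corner (a point): point on the board's top (board x = +75, y = +45 mm; axes as the board's) under the centre of the blank when squared: its long axis along the board's y, long side on the long fence, end on the short fence. Its top then stands 32 mm above the fences, so it can be gripped across its 40 mm width above them.
- holder: spring-clamp holder fixed on the bench: plywood base x -115 to +115, y -50 to +90 mm, 12 mm thick, origin on its underside. Channel along x between dark-wood walls 16 mm high above the base, inner faces y = -22 and +22, x = +20 to +90 mm; mouth flares to 60 mm wide at x = 0. End stop 20 mm high, face at x = +90. Base from x = -115 to 0 is a bare apron: set the blank there.
- home (a point): point on the top of the holder's base (holder x = +45, y = -2 mm; axes as the holder's) under the centre of the blank when fully home: long axis along the holder's x, front end on the stop, tail end at holder x = 0, side pressed on the y = -22 mm wall. The blank gets there by sliding towards holder +x from the apron.
- plunger (a joint): spring plunger in the +y wall: upright steel roller nose, radius 14, 15 mm tall, at holder x = +45, sticking 6 mm into the channel (to y = +16). 0 = fully out, grows (m, to 0.009) as pushed back to +y; 2.4 N preload plus 0.8 N per mm; about 0.002 with the blank home. Cannot be passed from above; the blank must come along the channel, 5 to 20 N of push.
- tin: bystander: small steel tin standing on the squaring board beyond the end of the short fence, radius 18 mm, 44 mm tall, origin at the centre of its underside
- jar: bystander: glass jar on the bench between board and holder, radius 28 mm, 68 mm tall, origin at the centre of its underside
- glue: bystander: white glue bottle on the bench on the far side, radius 27 mm, 160 mm tall, origin at the centre of its underside
- screwdriver: bystander: screwdriver lying on the bench near the robot, 190 mm long along its x, about 30 mm thick, origin at its underside

How it is judged:
On the way:
1. the offcut is off the board, and the blank stands on the board within 3 mm of both fences, long side along the long fence within 0.035 rad, with the hand off it for 0.2 s ((x of offcut in the frame of board above 0.13 m or x of offcut in the frame of board below -0.13 m or y of offcut in the frame of board above 0.125 m or y of offcut in the frame of board below -0.125 m) and x of blank in the frame of board between 0.072 and 0.078 m and y of blank in the frame of board between 0.042 and 0.048 m and z of blank in the frame of board below 0.015 m and angle between the x axis of blank and the y axis of board, either way round below 0.035 rad and angle between blank's own z axis and vertical below 0.05 rad and contact force between each of the fingers, the arm and blank below 0.1 N), for 0.2 s.
At the end, for the whole second after the job is handed in: Blank at rest upright in the channel, within 3 mm of the end stop, in line within 0.05 rad, plunger pushed back over 1 mm; offcut at rest on the bench, its centre off the squaring board (over 125 mm from its middle along board y or 130 mm along x) (x of blank in the frame of holder between 0.042 and 0.048 m and y of blank in the frame of holder between -0.006 and 0.003 m and z of blank in the frame of holder below 0.015 m and angle between the x axis of blank and the x axis of holder, either way round below 0.05 rad and angle between blank's own z axis and vertical below 0.05 rad and value of joint plunger above 0.001 m and linear speed of each of blank, offcut below 0.02 m/s and (x of offcut in the frame of board above 0.13 m or x of offcut in the frame of board below -0.13 m or y of offcut in the frame of board above 0.125 m or y of offcut in the frame of board below -0.125 m) and height (world z) of offcut between -0.01 and 0.035 m); the robot touches nothing.
It fails at once if the blank is lifted (underside 18 to 38 mm over the board) over the squaring board while not in the fence corner: turned over 0.2 rad, or more than about 20 mm short of either fence (x of blank in the frame of board between -0.12 and 0.12 m and y of blank in the frame of board between -0.115 and 0.115 m and z of blank in the frame of board between 0.03 and 0.05 m and (angle between the x axis of blank and the y axis of board, either way round above 0.2 rad or x of blank in the frame of board below 0.055 m or y of blank in the frame of board below 0.02 m)).
It fails at once if the tin is shifted more than 30 mm or knocked over (distance of tin from where it was at the start of the episode above 0.03 m or angle between tin's own z axis and vertical above 0.35 rad).
It fails at once if the jar is shifted more than 30 mm or knocked over (distance of jar from where it was at the start of the episode above 0.03 m or angle between jar's own z axis and vertical above 0.35 rad).
It fails at once if the glue bottle is shifted more than 30 mm or knocked over (distance of glue from where it was at the start of the episode above 0.03 m or angle between glue's own z axis and vertical above 0.35 rad).
It fails at once if the screwdriver is shifted more than 30 mm or knocked over (distance of screwdriver from where it was at the start of the episode above 0.03 m).
It also fails if it takes over 72 s, if anything falls off the work surface, if the arm or the gripper's body presses on something with over 40 N, if the wrist force passes 120 N, or if a joint passes its speed limit or range.

## Working session

There is one attempt and no reset: what is moved stays moved. The work goes in short steps, Python scripts to look and compute and a tool call to move; the robot and the scene stay as the last step left them, time stands still between calls to the robot, and variables do not carry over. Pictures are saved under pics/ and viewed, and the job is handed in when it is done.

Besides the shell and the picture viewer there is one more tool, called after "Emit:" as name(argument=value, ...) on one line, values as JSON. move_arm: Moves the arm, as the interface text tells. Its arguments: {"type":"object","properties":{"steps":{"type":"string"},"squeeze":{"type":"number"}},"required":["steps"]}

```bash
mkdir -p pics
cat > h.py <<'E'
import numpy as np, cv2
from cell import arm
from scipy.spatial.transform import Rotation as R
def grab(name,tag):
    d=arm.get_image(name); cv2.imwrite(f'pics/{tag}.png',d['img']); np.savez(f'{tag}.npz',**{k:d[k] for k in d}); return d
def K(d):
    h=d['img'].shape[0]; f=h/2/np.tan(np.radians(d['vfov'])/2); return f,float(d['cx']),float(d['cy'])
def cloud(d):
    f,cx,cy=K(d); z=d['z_map']; v,u=np.mgrid[:z.shape[0],:z.shape[1]]
    P=np.stack([(u-cx)/f*z,-(v-cy)/f*z,-z],-1); E=d['extrinsics']
    W=P@E[:3,:3].T+E[:3,3]; W[z==0]=np.nan; return W
def st():
    s=arm.observe(); print({k:np.round(s[k],4).tolist() for k in s})
    M=R.from_rotvec(s['ee_rot']).as_matrix(); print(np.round(M,3)); return s,M
E
python3 - <<'E'
from h import *
st()
for n in('top','side'):
    d=grab(n,n+'0'); print(n,[ (k,d[k]) for k in d if k not in('img','z_map')])
E
```

```text
{'clock': 0.0, 'joints': [-1.2086, 0.4352, 0.025, 1.5741, -0.0116, 1.134, -0.0751], 'dq': [0.0022, -0.0012, 0.0016, 0.0004, -0.0002, -0.0009, -0.0], 'joint_efforts': [0.0005, -66.7859, 0.9854, -31.4471, -0.0604, 0.0429, 0.0002], 'position': [0.28, 0.5582, 0.2259], 'ee_rot': [-0.8613, 1.3953, 0.8597], 'force': [0.076, 0.083, 0.0463], 'ft_torque': [-0.0133, -0.0032, 0.015], 'width': 1.0006}
[[-0.001 -0.894  0.448]
 [-0.002  0.448  0.894]
 [-1.    -0.    -0.002]]
top [('vfov', 44.62086926023334), ('cx', 256.65362398631277), ('cy', 202.12205263135058), ('extrinsics', array([[-0.01498001,  0.97803116, -0.20791983,  0.33688361],
       [-0.99988575, -0.01423237,  0.00509135, -0.00208554],
       [ 0.00202031,  0.20797234,  0.97813262,  1.0359351 ],
       [ 0.        ,  0.        ,  0.        ,  1.        ]]))]
side [('vfov', 47.90969888019956), ('cx', 250.94808355028437), ('cy', 192.17939911558162), ('extrinsics', array([[ 0.8385258 ,  0.40680554, -0.36246895,  0.15001862],
       [-0.54486008,  0.62434107, -0.55975506, -0.60653845],
       [-0.00140721,  0.66686392,  0.74517819,  0.85434734],
       [ 0.        ,  0.        ,  0.        ,  1.        ]]))]
```

View pics/top0.png

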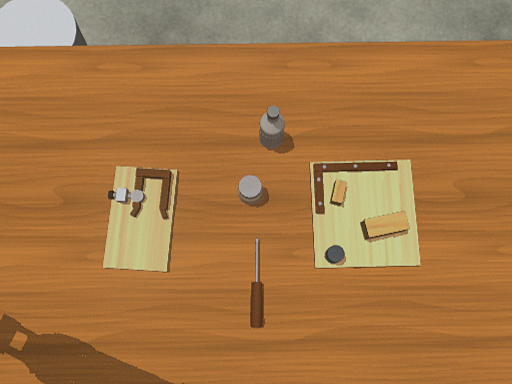

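View pics/side0.png

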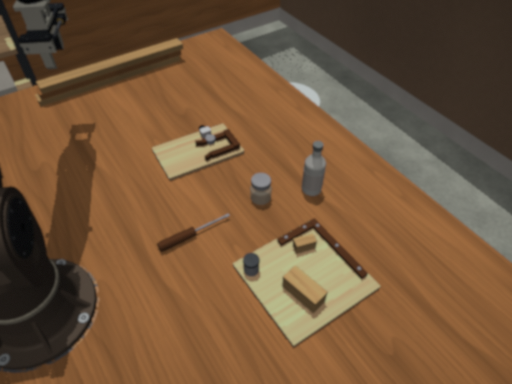

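Run:
```python
from h import *
for n in('top','side'):
    d=dict(np.load(n+'0.npz')); W=cloud(d); z=W[...,2]
    print(n,np.isnan(z).mean(), 'table z', [np.round(np.nanmedian(z[a:a+40,b:b+40]),4) for a,b in((120,200),(300,300),(250,330),(60,60),(300,150))])
    hsv=cv2.cvtColor(d['img'],cv2.COLOR_BGR2HSV)
    for nm,(u,v) in dict(board=(360,185),blank=(385,227),off=(340,192),fence=(355,167),tin=(335,254),hbase=(140,250),wall=(165,200),table=(220,250)).items():
        if n=='top': print(nm,hsv[v,u],np.round(W[v,u],4))
d=dict(np.load('top0.npz')); W=cloud(d); img=d['img']
# height classes
def rect(mask,nm):
    n,l,s,c=cv2.connectedComponentsWithStats(mask.astype(np.uint8))
    for i in range(1,n):
        if s[i,4]<25: continue
        P=W[l==i]; r=cv2.minAreaRect((P[:,:2]*1000).astype(np.float32)); print(nm,s[i].tolist(),'ctr',np.round(r[0],1),'size',np.round(r[1],1),'ang',round(r[2],1),'z',np.round(np.median(P[:,2]),4), 'mean',np.round(P.mean(0)*1000,1))
z=W[...,2]; ins=np.zeros(z.shape,bool); ins[100:290,90:430]=1
rect(ins&(abs(z-.056)<.006),'56'); rect(ins&(abs(z-.044)<.005),'44'); rect(ins&(abs(z-.024)<.004),'24/28');rect(ins&(abs(z-.0135)<.008),'12')
a=cv2.resize(img[140:290,290:440],(750,750),interpolation=cv2.INTER_CUBIC)[:600]; cv2.imwrite('pics/b0.png',a)
a=cv2.resize(img[150:280,90:190],(500,600),interpolation=cv2.INTER_CUBIC); cv2.imwrite('pics/hld0.png',a)
```

```text
top 0.004231770833333333 table z [np.float64(0.0005), np.float64(0.0009), np.float64(0.0029), np.float64(0.0005), np.float64(0.0007)]
board [ 32  78 202] [ 0.5908 -0.2413  0.0113]
blank [ 17 134 200] [ 0.4872 -0.2779  0.0571]
off [ 18 138 202] [ 0.5676 -0.1891  0.0442]
fence [120   4 142] [ 0.6289 -0.2292  0.0259]
tin [100   9  87] [ 0.4318 -0.1694  0.0564]
hbase [ 30  82 196] [0.4509 0.249  0.014 ]
wall [ 14 155 112] [0.5588 0.1944 0.0285]
table [ 15 183 181] [0.4496 0.0751 0.0028]
side 0.0038960774739583335 table z [np.float64(0.0131), np.float64(0.0115), np.float64(0.0118), np.float64(0.0201), np.float64(0.0002)]
56 [260, 135, 22, 8, 37] ctr [687.1 -39.3] size [46.5 13.4] ang 84.3 z 0.057 mean [684.5 -38.2  56.8]
56 [364, 211, 46, 27, 801] ctr [ 493.7 -281.5] size [40.1 90.2] ang 11.4 z 0.0568 mean [ 493.3 -280.8   56.6]
56 [327, 245, 18, 18, 242] ctr [ 432.7 -169.9] size [35.2 35.5] ang 51.3 z 0.0569 mean [ 432.5 -169.7   56.9]
44 [261, 137, 22, 8, 34] ctr [686.6 -43.3] size [14.1 47.3] ang 5.7 z 0.0441 mean [684.8 -42.1  44.2]
44 [331, 180, 16, 24, 249] ctr [ 569.1 -186.6] size 
[... 847 characters left out ...]
 -3.3] size [21.4 14.9] ang 88.5 z 0.0241 mean [370.   -3.7  24. ]
12 [260, 141, 22, 8, 44] ctr [688.8 -41.4] size [48.6 16.2] ang 89.5 z 0.0121 mean [686.2 -39.7  12.6]
12 [309, 160, 112, 109, 8474] ctr [ 528. -245.] size [240.9 232.8] ang 0.7 z 0.0128 mean [ 517.9 -248.3   12.8]
12 [113, 166, 23, 28, 490] ctr [611.  290.6] size [48.6 62. ] ang 86.0 z 0.0127 mean [613.7 290.3  12.7]
12 [103, 170, 75, 102, 4827] ctr [523.1 253.2] size [145. 229.] ang 85.6 z 0.0127 mean [495.2 249.   12.7]
12 [239, 198, 22, 7, 29] ctr [556.3   8.9] size [47.1 13.5] ang 86.3 z 0.0139 mean [554.    9.8  14.2]
12 [255, 239, 4, 43, 107] ctr [425.8  -4.8] size [ 5.3 91.2] ang 87.6 z 0.0159 mean [422.7  -4.7  16.1]
```

View pics/b0.png

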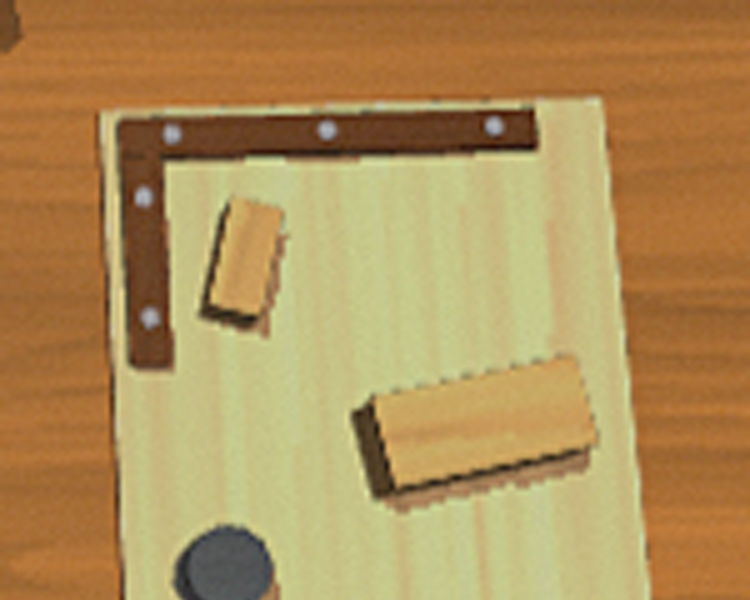

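View pics/hld0.png

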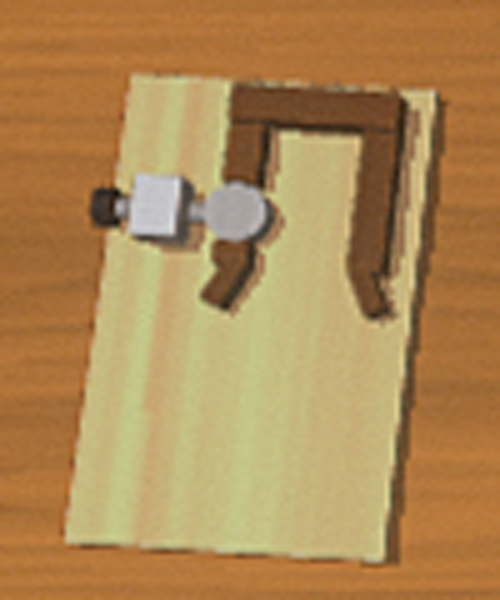

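```bash
cat >> h.py <<'E'
def go(x,y,z,jaw,cmd=None):
    """print shift/turn to world target (mm,deg), from measured or from given commanded pose (x,y,z mm, jaw deg)"""
    s=arm.observe(); M=R.from_rotvec(s['ee_rot']).as_matrix(); p=s['position']*1000 if not isinstance(s['position'],list) else np.array(s['position'])*1000
    j=np.degrees(np.arctan2(M[1,2],M[0,2]))
    if cmd is not None:
        p=np.array(cmd[:3],float); j=cmd[3]; a=np.radians(j); M=np.array([[0,-np.sin(a),np.cos(a)],[0,np.cos(a),np.sin(a)],[-1,0,0]])
    d=M.T@(np.array([x,y,z])-p)
    print('t',round(float(s['clock']),2),'pos',np.round(p,1),'jaw',round(j,2),'F',np.round(s['force'],2),'w',round(float(s['width']),3),'-> shift mm',np.round(d,1),'turn',round(-np.radians(jaw-j),3))
E
python3 - <<'E'
from h import *
go(569,-187,150,75.1,(280,559,227,63.4))
go(569,-187,150,75.1)
d=dict(np.load('top0.npz')); W=cloud(d); z=W[...,2]
print('plunger region max', np.nanmax(z[185:205,105:145]), 'holder max',np.nanmax(z[165:275,100:180]))
E
```

```text
t 0.1 pos [280. 559. 227.] jaw 63.4 F [ 1.05  0.82 -0.26] w 1.0 -> shift mm [  77.  -592.4 -537.6] turn -0.204
t 0.1 pos [280.  558.3 226. ] jaw 63.37 F [ 1.05  0.82 -0.26] w 1.0 -> shift mm [  76.9 -592.4 -536.5] turn -0.205
plunger region max 0.039352196622283286 holder max 0.039352196622283286
```

Emit:
move_arm(steps="0 -0.592 -0.537 -0.2 100;0 -0.592 -0.537 -0.2 100;0 -0.592 -0.537 -0.2 100;0 -0.592 -0.537 -0.2 100;0 -0.592 -0.537 -0.2 100;0 -0.592 -0.537 -0.2 100;0 -0.592 -0.537 -0.2 100;0 -0.592 -0.537 -0.2 100;0 -0.592 -0.537 -0.2 100;0 -0.592 -0.537 -0.2 100")

```text
clock: 0.93
position: [0.4306, 0.168, 0.2267]
ee_rot: [-1.012, 1.323, 1.012]
force: [1.3, 0.5, 0.5]
width: 0.609
```

Run:
```python
from h import *
go(569,-187,150,75.1)
```

```text
t 0.93 pos [430.6 168.  226.7] jaw 74.83 F [1.28 0.54 0.49] w 0.609 -> shift mm [  76.6 -226.5 -306.5] turn -0.005
```

Emit:
move_arm(steps="0.04 -0.226 -0.306 0 100;0.077 -0.226 -0.306 0 100;0.077 -0.226 -0.306 0 100;0.077 -0.226 -0.306 0 100;0.077 -0.226 -0.306 0 100;0.077 -0.226 -0.306 0 100;0.077 -0.226 -0.306 0 100;0.077 -0.226 -0.306 0 100;0.077 -0.226 -0.306 0 100;0.077 -0.226 -0.306 0 100")

```text
clock: 1.77
position: [0.5685, -0.1914, 0.1483]
ee_rot: [-1.01, 1.328, 1.006]
force: [-0.6, -0.3, 0.2]
width: 0.607
```

Run:
```python
from h import *
go(569,-187,31,75.1)
```

```text
t 1.77 pos [ 568.5 -191.4  148.3] jaw 74.49 F [-0.65 -0.31  0.24] w 0.607 -> shift mm [117.3   0.7   4.8] turn -0.011
```

Emit:
move_arm(steps="0.04 0.001 0.005 -0.01 100;0.075 0.001 0.005 -0.01 100;0.085 0.001 0.005 -0.01 100;0.085 0.001 0.005 -0.01 100")

```text
clock: 2.1
position: [0.5664, -0.1783, 0.0619]
ee_rot: [-1.016, 1.323, 1.024]
force: [-0.9, 0.2, 0.0]
width: 0.607
```

Run:
```python
from h import *
go(569,-187,30,75.1)
```

```text
t 2.1 pos [ 566.4 -178.3   61.9] jaw 75.41 F [-0.94  0.24  0.03] w 0.607 -> shift mm [31.9 -4.9 -7.8] turn 0.005
```

Emit:
move_arm(steps="0 0 0 0 100;0 0 0 0 100;0 0 0 0 100")

```text
clock: 2.35
position: [0.5703, -0.1796, 0.0668]
ee_rot: [-1.021, 1.317, 1.017]
force: [0.9, -0.9, -0.2]
width: 0.607
```

Run:
```python
from h import *
go(569,-187,30,75.1)
```

```text
t 2.35 pos [ 570.3 -179.6   66.8] jaw 75.41 F [ 0.88 -0.91 -0.16] w 0.607 -> shift mm [36.8 -0.5 -7.5] turn 0.005
```

Emit:
move_arm(steps="0 0 -0.007 0 100;0.012 0 -0.007 0 100;0.025 0 -0.007 0 100;0.035 0 -0.007 0 100;0.035 0 -0.007 0 100;0.035 0 -0.007 0 100")

```text
clock: 2.85
position: [0.5665, -0.1861, 0.029]
ee_rot: [-1.018, 1.32, 1.02]
force: [0.6, 0.0, 0.7]
width: 0.606
```

```bash
python3 - <<'E'
from h import *
go(569,-187,30,75.1)
grab('top','t1')
E
python3 -c "
import cv2;i=cv2.imread('pics/t1.png');cv2.imwrite('pics/t1c.png',cv2.resize(i[120:280,260:440],(720,600)[:2]))"
```

```text
t 2.85 pos [ 566.5 -186.1   29. ] jaw 75.38 F [0.64 0.03 0.7 ] w 0.606 -> shift mm [-1.  -2.6 -0.3] turn 0.005
```

View pics/t1c.png

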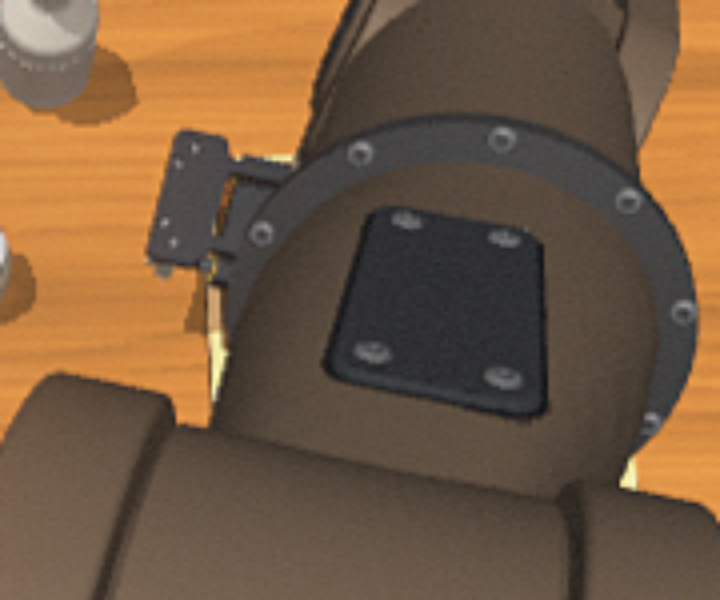

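The arm hides the offcut, with the jar visible at upper left, clear of the gripper. Closing now.

Emit:
move_arm(steps="0 0 0 0 180;0 0 0 0 230;0 0 0 0 230;0 0 0 0 230;0 0 0 0 230;0 0 0 0 230;-0.02 0 0 0 230;-0.05 0 0 0 230;-0.06 0 0 0 230;-0.06 0 0 0 230", squeeze=15)

```text
clock: 3.73
position: [0.569, -0.1867, 0.0925]
ee_rot: [-1.022, 1.316, 1.016]
force: [1.2, -0.6, -0.4]
width: 0.264
```

Run:
```python
from h import *
go(710,-225,89,75.1)
grab('side','s1')
```

```text
t 3.73 pos [ 569.  -186.7   92.5] jaw 75.39 F [ 1.25 -0.58 -0.39] w 0.264 -> shift mm [   4.3 -146.1   -1.4] turn 0.005
```

View pics/s1.png

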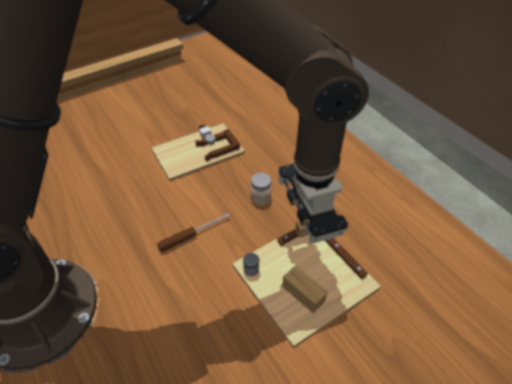

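The fingers hold 24 mm of wood at the offcut, the blank is untouched at (305,287). Carrying it beyond the long fence.

Emit:
move_arm(steps="0 -0.04 0 0 230;0 -0.08 0 0 230;0 -0.115 0 0 230;0 -0.146 -0.001 0 230;0 -0.146 -0.001 0 230;0.02 -0.146 -0.001 0 230;0.04 -0.146 -0.001 0 230;0.06 -0.146 -0.001 0 230;0.06 -0.146 -0.001 0 230;0.06 -0.146 -0.001 0 230")

```text
clock: 4.62
position: [0.7064, -0.2233, 0.0275]
ee_rot: [-1.017, 1.322, 1.023]
force: [-0.7, 0.8, 0.4]
width: 0.262
```

Run:
```python
from h import *
go(710,-225,18,75.1)
```

```text
t 4.62 pos [ 706.4 -223.3   27.5] jaw 75.39 F [-0.67  0.78  0.4 ] w 0.262 -> shift mm [ 9.5 -3.9 -0.8] turn 0.005
```

Emit:
move_arm(steps="0.005 0 0 0 230;0.009 0 0 0 230;0.011 0 0 0 230;0.011 0 0 0 230;0.011 0 0 0 130;0.011 0 0 0 130;0.011 0 0 0 130;-0.03 0 0 0 130;-0.07 0 0 0 130;-0.11 0 0 0 80")

```text
clock: 5.45
position: [0.7076, -0.2238, 0.1409]
ee_rot: [-1.019, 1.32, 1.02]
force: [1.8, -0.7, 0.3]
width: 0.527
```

Run:
```python
from h import *
go(492.5,-281.5,120,11.4)
grab('top','t2')
```

```text
t 5.45 pos [ 707.6 -223.8  140.9] jaw 75.39 F [ 1.76 -0.73  0.33] w 0.527 -> shift mm [  21.1  193.6 -110.1] turn 1.117
```

View pics/t2.png

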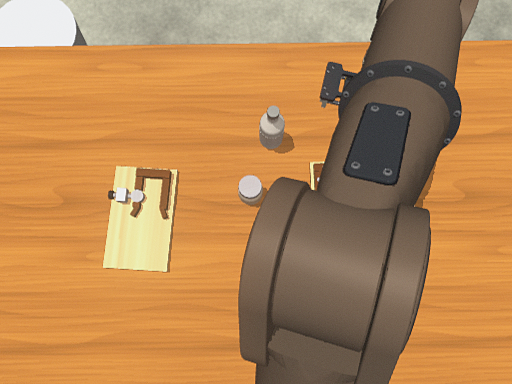

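The arm covers the board; jar (250,188) and glue (271,130) stand as before. On to the blank.

Emit:
move_arm(steps="0 0.035 -0.02 0.12 60;0 0.07 -0.04 0.25 60;0 0.105 -0.06 0.37 60;0 0.14 -0.08 0.5 60;0 0.17 -0.097 0.62 60;0 0.194 -0.11 0.75 60;0 0.194 -0.11 0.87 60;0 0.194 -0.11 1 60;0 0.194 -0.11 1.117 60;0 0.194 -0.11 1.117 60")

```text
clock: 6.33
position: [0.4928, -0.2813, 0.1399]
ee_rot: [-0.152, 1.565, 0.152]
force: [-0.8, 0.3, 0.2]
width: 0.77
```

Emit:
move_arm(steps="0.03 0 0 0 60;0.05 0 0 0 60;0.06 0 0 0 60;0.06 0 0 0 60")

```text
clock: 6.67
position: [0.4915, -0.2806, 0.0778]
ee_rot: [-0.157, 1.568, 0.16]
force: [-0.3, -0.0, 0.8]
width: 0.766
```

Run:
```python
from h import *
go(493,-281.5,32,11.4)
grab('side','s2')
```

```text
t 6.67 pos [ 491.5 -280.6   77.8] jaw 11.56 F [-0.31 -0.02  0.76] w 0.766 -> shift mm [45.8 -1.3  1.4] turn 0.003
```

View pics/s2.png

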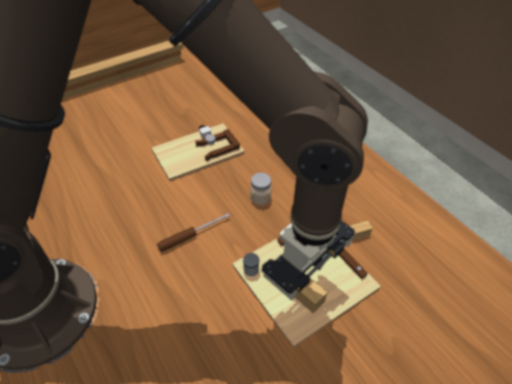

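The offcut lies on the bench beyond the fence at (360,230); the jaws straddle the blank at (313,293). Lower and grip.

Emit:
move_arm(steps="0.015 -0.001 0.001 0 60;0.03 -0.001 0.001 0 60;0.043 -0.001 0.001 0 60;0.044 -0.001 0.001 0 60;0.044 -0.001 0.001 0 120;0.044 -0.001 0.001 0 180;0.044 -0.001 0.001 0 180;0.044 -0.001 0.001 0 180;0.044 -0.001 0.001 0 180", squeeze=12)

```text
clock: 7.47
position: [0.4943, -0.2823, 0.0364]
ee_rot: [-0.157, 1.564, 0.156]
force: [0.5, 0.5, -0.5]
width: 0.452
```

Run:
```python
from h import *
go(596,-204,34,0.65)
go(602.5,-199,34,0.65)
```

```text
t 7.47 pos [ 494.3 -282.3   36.4] jaw 11.41 F [ 0.5   0.45 -0.52] w 0.452 -> shift mm [  2.5  56.7 115.2] turn 0.188
t 7.47 pos [ 494.3 -282.3   36.4] jaw 11.41 F [ 0.5   0.45 -0.52] w 0.452 -> shift mm [  2.5  60.3 122.6] turn 0.188
```

Emit:
move_arm(steps="0 0.006 0.012 0.02 180;0 0.013 0.026 0.05 180;0 0.02 0.04 0.08 180;0 0.027 0.054 0.11 180;0 0.034 0.068 0.14 180;0 0.041 0.082 0.17 180;0 0.048 0.096 0.188 180;0 0.053 0.107 0.188 180;0 0.056 0.114 0.188 180;0 0.056 0.114 0.188 180")

```text
clock: 8.3
position: [0.5966, -0.2038, 0.0365]
ee_rot: [-0.011, 1.569, 0.01]
force: [2.9, 1.3, 3.0]
width: 0.435
```

Run:
```python
from h import *
go(602.5,-199,36,0.65)
grab('side','s3')
```

```text
t 8.3 pos [ 596.6 -203.8   36.5] jaw 0.75 F [2.95 1.25 3.03] w 0.435 -> shift mm [0.5 4.8 5.9] turn 0.002
```

View pics/s3.png

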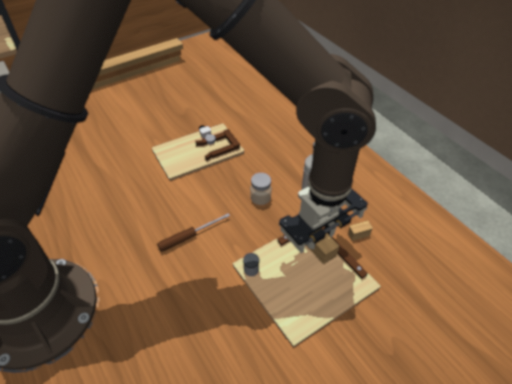

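The blank has followed into the corner region (325,250). Now ease onto the fences: end first, then side.

Emit:
move_arm(steps="0 0.002 0.002 0 180;0 0.004 0.003 0 180;0 0.005 0.004 0 180;0 0.006 0.004 0 180;0 0.006 0.004 0 180")

```text
clock: 8.77
position: [0.5984, -0.2003, 0.0365]
ee_rot: [-0.009, 1.57, 0.006]
force: [-1.4, -2.1, 6.1]
width: 0.434
```

Emit:
move_arm(steps="0 0 0.001 0 180;0 0 0.003 0 180;0 0 0.004 0 180;0 0 0.004 0 180")

```text
clock: 9.1
position: [0.6005, -0.2001, 0.0364]
ee_rot: [-0.007, 1.573, 0.007]
force: [-7.6, -1.4, 12.7]
width: 0.429
```

Run:
```python
from h import *
go(602.5,-199,36,0.65)
```

```text
t 9.1 pos [ 600.5 -200.1   36.4] jaw 0.52 F [-7.6  -1.4  12.66] w 0.429 -> shift mm [0.4 1.  2.1] turn -0.002
```

Emit:
move_arm(steps="0 0.001 0 0 180;0 0.002 0 0 180;0 0.003 0 0 180;0 0.003 0 0 180")

```text
clock: 9.43
position: [0.6008, -0.1998, 0.0365]
ee_rot: [-0.01, 1.572, 0.003]
force: [-4.6, -8.3, 5.4]
width: 0.436
```

Run:
```python
from h import *
go(602.5,-199,36,0.65)
d=grab('side','s4'); cv2.imwrite('pics/s4c.png',cv2.resize(d['img'][190:320,230:400],(800,600),interpolation=cv2.INTER_CUBIC))
```

```text
t 9.43 pos [ 600.8 -199.8   36.5] jaw 0.46 F [-4.65 -8.29  5.39] w 0.436 -> shift mm [0.5 0.8 1.7] turn -0.003
```

View pics/s4c.png

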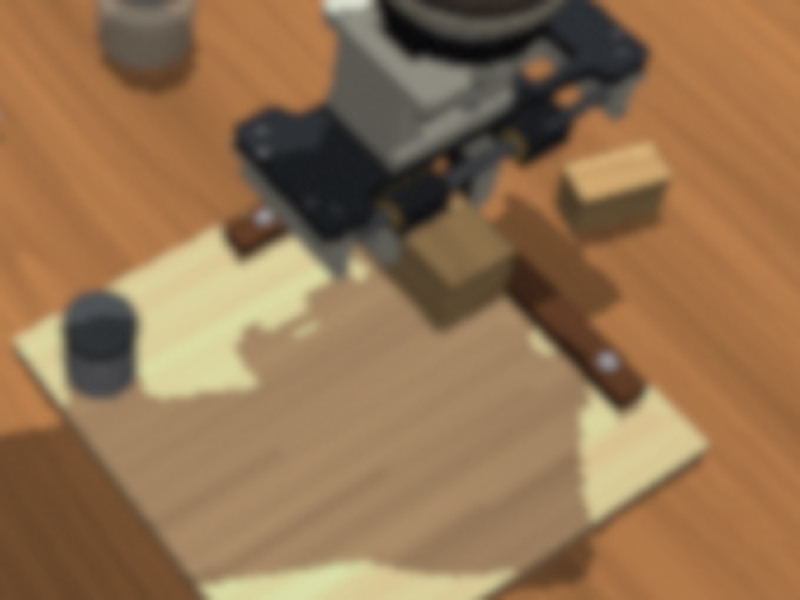

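Blank is pressed on both fences (contact force on both axes). Release and pull up to look.

Emit:
move_arm(steps="0 0 0 0 150;0 0 0 0 110;0 0 0 0 80;0 0 0 0 80;0 0 0 0 80;-0.03 0 0 0 80;-0.07 0 0 0 80;-0.1 -0.03 -0.03 0 80;-0.1 -0.07 -0.07 0 80;-0.1 -0.1 -0.1 0 80")

```text
clock: 10.32
position: [0.5214, -0.2797, 0.1369]
ee_rot: [-0.012, 1.567, 0.01]
force: [-0.3, -0.7, 0.1]
width: 0.687
```

Emit:
move_arm(steps="-0.02 -0.04 -0.02 0 80;-0.04 -0.08 -0.04 0 80;-0.06 -0.12 -0.06 0 80;-0.06 -0.16 -0.08 0 80;-0.06 -0.16 -0.08 0 80")

```text
clock: 10.73
position: [0.4395, -0.4448, 0.1969]
ee_rot: [-0.008, 1.57, 0.003]
force: [-0.3, -1.1, 1.3]
width: 0.687
```

Run:
```python
from h import *
go(602.5,-199,36,0.65)
d=grab('side','s5'); cv2.imwrite('pics/s5c.png',cv2.resize(d['img'][190:320,230:400],(800,600),interpolation=cv2.INTER_CUBIC))
d=grab('top','t5'); cv2.imwrite('pics/t5.png',d['img'])
```

```text
t 10.73 pos [ 439.5 -444.8  196.9] jaw 0.43 F [-0.31 -1.06  1.27] w 0.687 -> shift mm [160.3 245.1 164.6] turn -0.004
```

View pics/s5c.png

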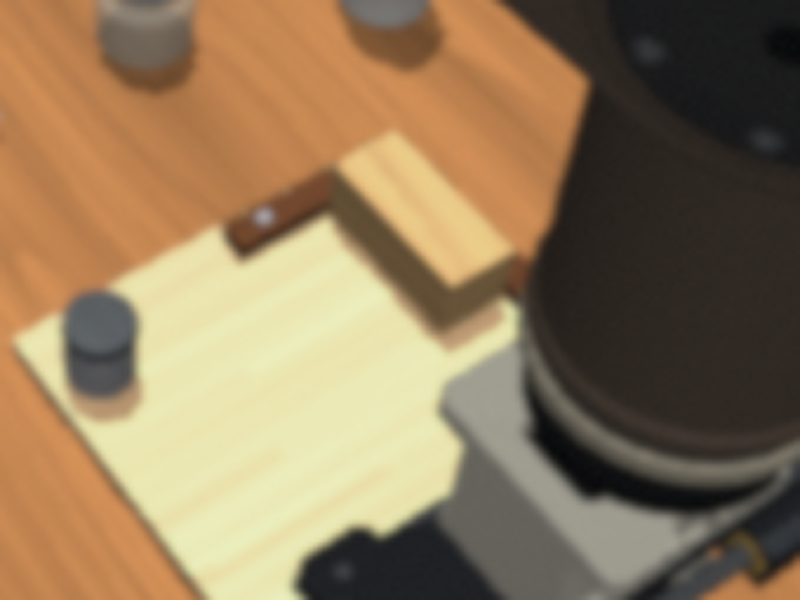

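View pics/t5.png

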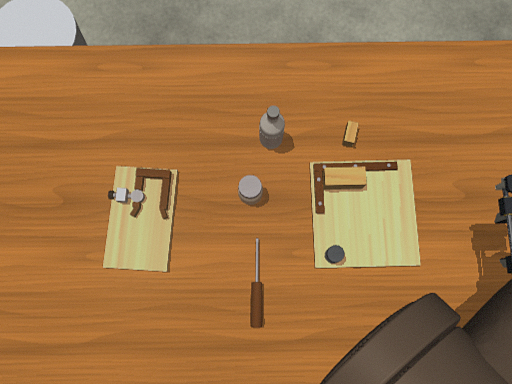

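Run:
```python
from h import *
d=dict(np.load('t5.npz')); W=cloud(d); z=W[...,2]
def rect(win,z0,tol):
    m=np.zeros(z.shape,np.uint8); u0,v0,u1,v1=win; m[v0:v1,u0:u1]=(abs(z-z0)<tol)[v0:v1,u0:u1]
    n,l,s,c=cv2.connectedComponentsWithStats(m); i=1+np.argmax(s[1:,4]); P=W[l==i]
    r=cv2.minAreaRect((P[:,:2]*1000).astype(np.float32)); a=r[2]%90; 
    if a>45:a-=90
    print(np.round(r[0],1),np.round(r[1],1),round(a,2)); return np.array(r[0]),a
b,ab=rect((300,150,430,280),.0128,.008)
f,af=rect((300,150,430,280),.0245,.004)
k,ak=rect((310,155,390,200),.0565,.006)
o,ao=rect((335,110,370,155),.032,.006)
h,ah=rect((100,160,185,280),.0128,.008)
def fr(p,o,a): a=np.radians(a); return np.round(np.array([[np.cos(a),np.sin(a)],[-np.sin(a),np.cos(a)]])@(p-o),1)
print('blank in board',fr(k,b,ab),'ang',ak-ab,'fence',fr(f,b,ab),'off',fr(o,b,ab))
# long axis of blank direct, via PCA of top
```

```text
[ 528.7 -247.4] [244.8 236.6] 0.76
[ 584.  -230.6] [113.5 189.3] 0.61
[ 600.5 -199.2] [41.6 90.5] 1.12
[ 710.2 -223.3] [24.1 52.1] -15.31
[521.7 251.4] [142.4 230.9] -4.11
blank in board [72.4 47.2] ang 0.36268848180770874 fence [55.5 16. ] off [181.8  21.7]
```

Top view: blank sits in the corner (345,178), offcut on the bench (351,133), bystanders unmoved. Measured gaps: y good, x possibly ~2 mm short, so I'll nudge it onto the long fence with shut fingers.

Run:
```python
from h import *
go(540,-200,100,0.65)
```

```text
t 10.83 pos [ 438.6 -445.4  196.3] jaw 0.21 F [ 0.53 -1.08 -0.26] w 0.687 -> shift mm [ 95.4 245.4 102.2] turn -0.008
```

Emit:
move_arm(steps="0.02 0.037 0.015 0 255;0.04 0.074 0.03 0 255;0.06 0.111 0.045 0 255;0.08 0.148 0.06 0 255;0.095 0.185 0.075 0 255;0.095 0.22 0.09 0 255;0.095 0.246 0.1 -0.008 255;0.095 0.246 0.1 -0.008 255;0.13 0.246 0.1 -0.008 255;0.13 0.246 0.1 -0.008 255")

```text
clock: 11.67
position: [0.5379, -0.1897, 0.061]
ee_rot: [-0.016, 1.576, 0.02]
force: [-1.1, 0.4, -0.5]
width: 0.022
```

Run:
```python
from h import *
go(540,-200,28,0.65)
```

```text
t 11.67 pos [ 537.9 -189.7   61. ] jaw 1.31 F [-1.09  0.43 -0.51] w 0.022 -> shift mm [ 33.  -10.4   2.1] turn 0.011
```

Emit:
move_arm(steps="0.015 0 0 0 255;0.03 0 0 0 255;0.034 0 0 0 255;0.034 0 0 0 255")

```text
clock: 12.0
position: [0.5386, -0.1929, 0.0305]
ee_rot: [-0.014, 1.573, 0.015]
force: [0.2, -0.2, 0.1]
width: 0.008
```

Run:
```python
from h import *
go(557,-200,27,0.65)
d=grab('side','s6'); cv2.imwrite('pics/s6c.png',cv2.resize(d['img'][190:320,230:400],(800,600),interpolation=cv2.INTER_CUBIC))
```

```text
t 12.0 pos [ 538.6 -192.9   30.5] jaw 1.06 F [ 0.24 -0.21  0.05] w 0.008 -> shift mm [ 3.5 -7.5 18.2] turn 0.007
```

View pics/s6c.png

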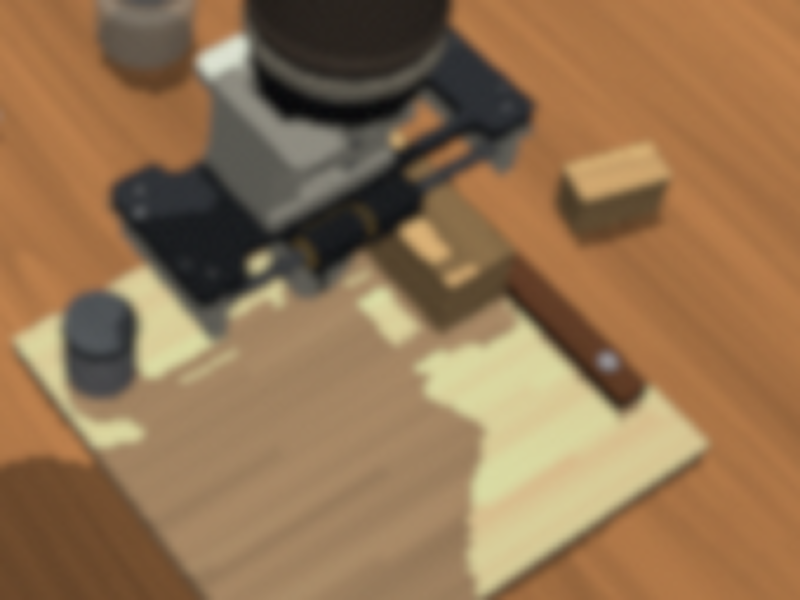

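Fingers shut, just short of the blank's near side. Nudge +x, checking force.

Emit:
move_arm(steps="0 -0.007 0.006 0 255;0 -0.007 0.012 0 255;0 -0.007 0.017 0 255;0 -0.007 0.02 0 255;0 -0.007 0.02 0 255")

```text
clock: 12.47
position: [0.561, -0.1996, 0.0312]
ee_rot: [-0.016, 1.57, 0.015]
force: [0.7, 0.1, 0.3]
width: 0.004
```

Emit:
move_arm(steps="0 0 0.002 0 255;0 0 0.004 0 255;0 0 0.004 0 255")

```text
clock: 12.72
position: [0.5638, -0.1997, 0.0309]
ee_rot: [-0.015, 1.571, 0.015]
force: [-0.4, 0.5, 1.1]
width: 0.005
```

Emit:
move_arm(steps="0 0 0.002 0 255;0 0 0.004 0 255;0 0 0.004 0 255")

```text
clock: 12.97
position: [0.5649, -0.1996, 0.0308]
ee_rot: [-0.013, 1.575, 0.015]
force: [-11.6, 1.8, 9.4]
width: 0.003
```

Emit:
move_arm(steps="0 0 0.002 0 255;0 0 0.003 0 255;0 0 0.003 0 255")

```text
clock: 13.22
position: [0.5649, -0.1996, 0.0307]
ee_rot: [-0.011, 1.58, 0.016]
force: [-21.0, 2.7, 18.9]
width: 0.004
```

Emit:
move_arm(steps="0 0 -0.012 0 255;0 0 -0.025 0 200;-0.04 0 -0.035 0 100;-0.08 0 -0.04 0 80;-0.12 -0.03 -0.05 0 80;-0.12 -0.07 -0.07 0 80;-0.12 -0.11 -0.09 0 80;-0.12 -0.15 -0.1 0 80;-0.12 -0.19 -0.11 0 80;-0.12 -0.22 -0.12 0 80")

```text
clock: 14.05
position: [0.455, -0.4223, 0.1513]
ee_rot: [-0.015, 1.57, 0.015]
force: [0.1, -0.1, -0.7]
width: 0.608
```

```bash
cat > m.py <<'E'
from h import *
import sys
def rect(W,win,z0,tol):
    z=W[...,2]
    m=np.zeros(z.shape,np.uint8); u0,v0,u1,v1=win; m[v0:v1,u0:u1]=(abs(z-z0)<tol)[v0:v1,u0:u1]
    n,l,s,c=cv2.connectedComponentsWithStats(m); i=1+np.argmax(s[1:,4]); P=W[l==i]
    r=cv2.minAreaRect((P[:,:2]*1000).astype(np.float32)); a=r[2]%90
    if a>45:a-=90
    print(np.round(r[0],1),np.round(r[1],1),round(a,2)); return np.array(r[0]),a
E
python3 - <<'E'
from m import *
d=grab('top','t7'); W=cloud(d)
f,af=rect(W,(300,150,430,280),.0245,.004)
k,ak=rect(W,(310,155,390,200),.0565,.006)
a=np.radians(.65); print(np.array([[np.cos(a),np.sin(a)],[-np.sin(a),np.cos(a)]])@(k-f)+[56.5,14])
go(602,-199.5,120,0.65)
cv2.imwrite('pics/t7c.png',cv2.resize(d['img'][145:225,295:405],(770,560),interpolation=cv2.INTER_CUBIC))
E
```

```text
[ 584.  -230.6] [114.  189.3] 0.5
[ 601.6 -199.3] [41.1 90.7] 1.02
[74.47836168 45.12728826]
t 14.1 pos [ 449.2 -432.4  152.3] jaw 0.55 F [-3.18 -8.35  2.57] w 0.649 -> shift mm [ 30.4 231.7 155.1] turn -0.002
```

View pics/t7c.png

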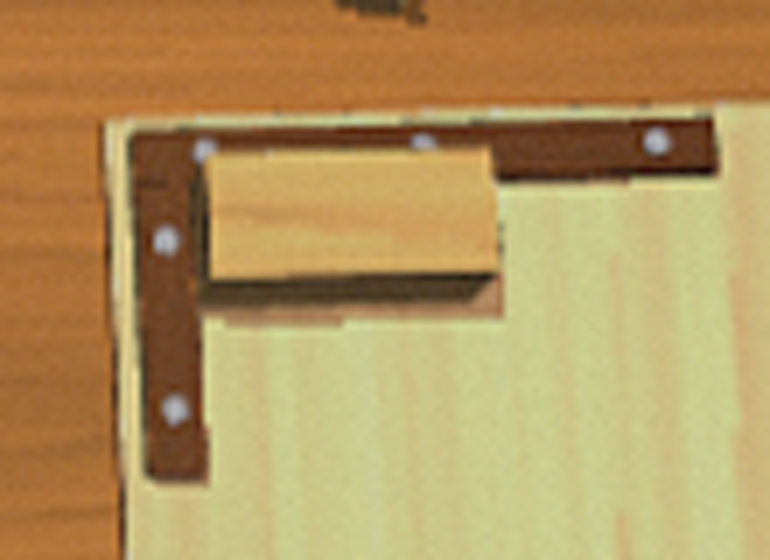

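The blank reads board (74.5, 45.1), 0.4° off: flush. Now pick it up.

Emit:
move_arm(steps="0 0.035 0.023 0 60;0 0.07 0.047 0 60;0 0.105 0.07 0 60;0 0.14 0.094 0 60;0 0.175 0.117 0 60;0 0.21 0.14 0 60;0 0.231 0.155 0 60;0 0.231 0.155 0 60;0 0.231 0.155 0 60;0 0.231 0.155 0 60")

```text
clock: 14.93
position: [0.6053, -0.1875, 0.1509]
ee_rot: [-0.015, 1.571, 0.014]
force: [-0.8, -0.2, 0.4]
width: 0.769
```

Run:
```python
from h import *
go(602,-199.5,37,0.8)
```

```text
t 14.93 pos [ 605.3 -187.5  150.9] jaw 1.06 F [-0.8  -0.21  0.39] w 0.769 -> shift mm [113.9 -11.8  -3.4] turn 0.004
```

Emit:
move_arm(steps="0.03 -0.012 -0.003 0 60;0.06 -0.012 -0.003 0 60;0.08 -0.012 -0.003 0 60;0.08 -0.012 -0.003 0 60;0.08 -0.012 -0.003 0 60")

```text
clock: 15.35
position: [0.6016, -0.2005, 0.0707]
ee_rot: [-0.013, 1.573, 0.012]
force: [0.5, 0.1, -0.3]
width: 0.762
```

Run:
```python
from h import *
go(602,-199.5,37,0.8)
```

```text
t 15.35 pos [ 601.6 -200.5   70.7] jaw 0.92 F [ 0.48  0.07 -0.31] w 0.762 -> shift mm [33.7  1.   0.5] turn 0.002
```

Emit:
move_arm(steps="0.015 0 0 0 60;0.028 0 0 0 60;0.034 0 0 0 60;0.034 0 0 0 60;0.034 0 0 0 180;0.034 0 0 0 180;0.034 0 0 0 180;0.034 0 0 0 180;0.034 0 0 0 180;0.034 0 0 0 180", squeeze=25)

```text
clock: 16.18
position: [0.6024, -0.1991, 0.0373]
ee_rot: [-0.014, 1.572, 0.015]
force: [-4.7, 0.3, 6.8]
width: 0.432
```

Emit:
move_arm(steps="-0.01 0 0 0 180;-0.03 0 0 0 180;-0.06 0 0 0 180;-0.09 0 0 0 180;-0.12 0 0 0 180;-0.13 0 0 0 180;-0.13 0 0 0 180;-0.13 0 0 0 180")

```text
clock: 16.85
position: [0.6032, -0.1986, 0.1671]
ee_rot: [-0.015, 1.57, 0.015]
force: [-0.5, 0.2, -2.0]
width: 0.433
```

Run:
```python
from m import *
go(480,237,167,85.7)
grab('side','s8')
for t in('t5','t7','top0'):
    W=cloud(dict(np.load(t+'.npz')));rect(W,(100,160,185,280),.0128,.008)
d=dict(np.load('t7.npz')); g=d['img']; W=cloud(d)
hsv=cv2.cvtColor(g,cv2.COLOR_BGR2HSV); sub=(hsv[...,2]<150)
f,cx,cy=K(d);E=d['extrinsics']
def ray(u,v,h):
    r=E[:3,:3]@np.array([(u-cx)/f,-(v-cy)/f,-1.]); t=(h-E[2,3])/r[2]; return E[:3,3]+t*r
# wall tops: print row-wise dark runs
for v in range(166,222,4):
    xs=np.where(sub[v,125:185])[0]+125; print(v,xs.tolist())
```

```text
t 16.85 pos [ 603.2 -198.6  167.1] jaw 1.11 F [-0.54  0.21 -1.95] w 0.433 -> shift mm [ 1.000e-01  4.379e+02 -1.148e+02] turn -1.476
[521.7 251.4] [142.4 230.9] -4.11
[522.4 252.2] [144.  230.7] -4.07
[522.4 252.8] [145.6 229.7] -4.08
166 []
170 [136, 137, 138, 139, 140, 141, 142, 143, 144, 145, 146, 147, 148, 149, 150, 151, 152, 153, 154, 155, 156, 157, 158, 159, 160, 161, 162, 163, 164, 165, 166, 167, 168, 169, 177]
174 [136, 137, 138, 139, 140, 141, 142, 143, 144, 145, 146, 147, 148, 149, 150, 151, 152, 153, 154, 155, 156, 157, 158, 159, 160, 161, 162, 163, 164, 165, 166, 167, 168, 169, 170, 171, 173, 177, 178]
178 [136, 137, 138, 139, 140, 141, 142, 143, 144, 145, 146, 147, 148, 150, 151, 152, 153, 154, 155, 156, 157, 158, 159, 160, 161, 162, 163, 164, 165, 166, 167, 168, 169, 170, 173, 176, 177, 178]
182 [135, 136, 137, 138, 139, 140, 141, 142, 143, 162, 163, 164, 165, 166, 167, 168, 169, 170, 176, 177, 178]
186 [135, 136, 137, 138, 139, 140, 141, 142, 143, 162, 163, 164, 165, 166, 167, 168, 169, 170, 171, 176, 177]
190 [126, 127, 128, 139, 140, 141, 142, 161, 162, 163, 164, 165, 166, 167, 168, 169, 175, 176, 177]
194 [126, 127, 128, 129, 130, 143, 144, 161, 162, 163, 164, 165, 166, 167, 168, 169, 171, 175, 176, 177]
198 [125, 126, 127, 128, 129, 130, 142, 143, 144, 160, 161, 162, 163, 164, 165, 166, 167, 168, 174, 175, 176]
202 [125, 126, 127, 133, 134, 135, 136, 137, 138, 139, 140, 141, 160, 161, 162, 163, 164, 165, 166, 167, 168, 174, 175, 176]
206 [132, 133, 134, 135, 136, 137, 138, 139, 140, 159, 160, 161, 162, 163, 164, 165, 166, 167, 173, 174, 175]
210 [132, 133, 134, 135, 136, 137, 138, 139, 160, 161, 162, 163, 164, 165, 166, 167, 173, 174]
214 [130, 131, 132, 133, 134, 135, 136, 137, 161, 162, 163, 164, 165, 166, 167, 173, 174]
218 [163, 164, 165, 166, 167, 168, 172, 173]
```

View pics/s8.png

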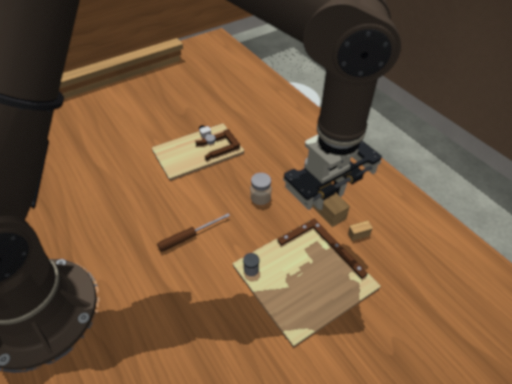

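Run:
```python
from m import *
d=dict(np.load('t7.npz')); g=d['img'];f,cx,cy=K(d);E=d['extrinsics']
def ray(u,v,h):
    r=E[:3,:3]@np.array([(u-cx)/f,-(v-cy)/f,-1.]); t=(h-E[2,3])/r[2]; return (E[:3,3]+t*r)*1000
V=cv2.GaussianBlur(cv2.cvtColor(g,cv2.COLOR_BGR2HSV)[...,2],(1,1),0).astype(float)
def edge(v,u0,u1,sgn,thr=155):
    row=V[v,u0:u1+1]
    for i in range(len(row)-1):
        if (row[i]-thr)*(row[i+1]-thr)<0 and np.sign(row[i+1]-row[i])==sgn: return u0+i+(row[i]-thr)/(row[i]-row[i+1])
o=np.array([520.9,232.4]); 
for yaw in (-4.1,):
    a=np.radians(yaw)
    def fr(p): q=p[:2]-o; return np.round([np.cos(a)*q[0]+np.sin(a)*q[1],-np.sin(a)*q[0]+np.cos(a)*q[1]],1)
    for v in range(182,206,3):
        e=edge(v,150,166,-1); print(v,'-y wall inner top',fr(ray(e,v,.028)), end=' ')
        if v in(182,185,188): e2=edge(v,140,150,1); print('+y wall inner bot',fr(ray(e2,v,.012)))
        else: print()
    # end stop front face bottom edge: column scan
    for u in(148,152,156):
        col=V[172:190,u]; 
        i=[k for k in range(len(col)-1) if col[k]<155<=col[k+1]]
        vv=172+i[0]+(155-col[i[0]])/(col[i[0]+1]-col[i[0]]); print(u,vv,'stop face bottom',fr(ray(u,vv,.012)),'top',fr(ray(u,vv,.032)))
    for P in((114.5,167),):pass
```

```text
182 -y wall inner top [ 80.9 -23.9] +y wall inner bot [82.5 19.9]
185 -y wall inner top [ 74.  -23.8] +y wall inner bot [75.6 19.4]
188 -y wall inner top [ 67.1 -23. ] +y wall inner bot [68.6 19.3]
191 -y wall inner top [ 60.3 -23.7] 
194 -y wall inner top [ 53.5 -23.6] 
197 -y wall inner top [ 46.7 -22.8] 
200 -y wall inner top [ 39.9 -23.5] 
203 -y wall inner top [ 33.1 -23.4] 
148 178.1060606060606 stop face bottom [92.1 11.6] top [87.1  6.5]
152 178.63636363636363 stop face bottom [91.4  2.4] top [86.4 -2.4]
156 178.82432432432432 stop face bottom [91.5 -6.6] top [ 86.4 -11.3]
```

Blank is held, lifted clear of the corner (335,210). Carry to the holder apron, turning 85°.

Emit:
move_arm(steps="0 0.036 -0.011 -0.12 180;0 0.072 -0.022 -0.24 180;0 0.108 -0.033 -0.36 180;0 0.144 -0.044 -0.48 180;0 0.18 -0.055 -0.6 180;0 0.216 -0.066 -0.72 180;0 0.252 -0.077 -0.84 180;0 0.288 -0.088 -0.96 180;0 0.324 -0.099 -1.08 180;0 0.36 -0.11 -1.2 180")

```text
clock: 17.73
position: [0.4842, 0.1604, 0.1655]
ee_rot: [-0.951, 1.356, 0.952]
force: [0.2, -0.1, -0.8]
width: 0.437
```

Run:
```python
from m import *
go(462.5,235,167,85.9)
```

```text
t 17.73 pos [484.2 160.4 165.5] jaw 70.2 F [ 0.16 -0.11 -0.8 ] w 0.437 -> shift mm [-1.6 45.7 62.8] turn -0.274
```

Emit:
move_arm(steps="0 0.023 0.031 -0.12 180;0 0.046 0.063 -0.24 180;0 0.046 0.063 -0.274 180;0 0.046 0.063 -0.274 180;0 0.046 0.063 -0.274 180;0 0.046 0.063 -0.274 180")

```text
clock: 18.23
position: [0.4646, 0.2324, 0.166]
ee_rot: [-1.15, 1.249, 1.15]
force: [-0.2, -0.3, -1.5]
width: 0.438
```

Run:
```python
from m import *
go(462.5,235,80,85.9)
```

```text
t 18.23 pos [464.6 232.4 166. ] jaw 85.36 F [-0.22 -0.34 -1.47] w 0.438 -> shift mm [86.   2.2  2.6] turn -0.009
```

Emit:
move_arm(steps="0.03 0.002 0.002 -0.01 180;0.06 0.002 0.002 -0.01 180;0.09 0.002 0.002 -0.01 180;0.1 0.002 0.002 -0.01 180;0.1 0.002 0.002 -0.01 180;0.1 0.002 0.002 -0.01 180")

```text
clock: 18.73
position: [0.4633, 0.2352, 0.0672]
ee_rot: [-1.158, 1.242, 1.158]
force: [0.7, -0.4, -1.1]
width: 0.432
```

Run:
```python
from m import *
go(462.5,235,38,85.9)
```

```text
t 18.73 pos [463.3 235.2  67.2] jaw 86.0 F [ 0.72 -0.37 -1.1 ] w 0.432 -> shift mm [29.2  0.8 -0.2] turn 0.002
```

Emit:
move_arm(steps="0.012 0 0 0 180;0.022 0 0 0 180;0.027 0 0 0 180;0.029 0 0 0 180;0.03 0 0 0 180;0.03 0 0 0 180")

```text
clock: 19.23
position: [0.4632, 0.2361, 0.0374]
ee_rot: [-1.159, 1.24, 1.159]
force: [-0.1, -0.5, -0.3]
width: 0.434
```

Run:
```python
from m import *
go(520,231,38,85.9)
d=grab('side','s9'); cv2.imwrite('pics/s9c.png',cv2.resize(d['img'][80:210,120:290],(800,600),interpolation=cv2.INTER_CUBIC))
d=grab('top','t9'); cv2.imwrite('pics/t9c.png',cv2.resize(d['img'][150:290,80:220],(600,600),interpolation=cv2.INTER_CUBIC))
```

```text
t 19.23 pos [463.2 236.1  37.4] jaw 86.1 F [-0.06 -0.51 -0.26] w 0.434 -> shift mm [ -0.6 -57.   -1.2] turn 0.003
```

View pics/s9c.png

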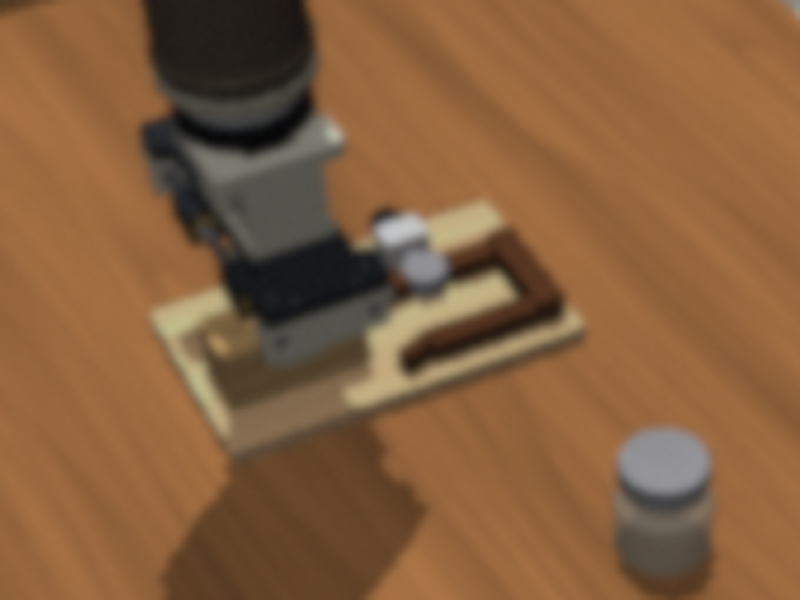

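View pics/t9c.png

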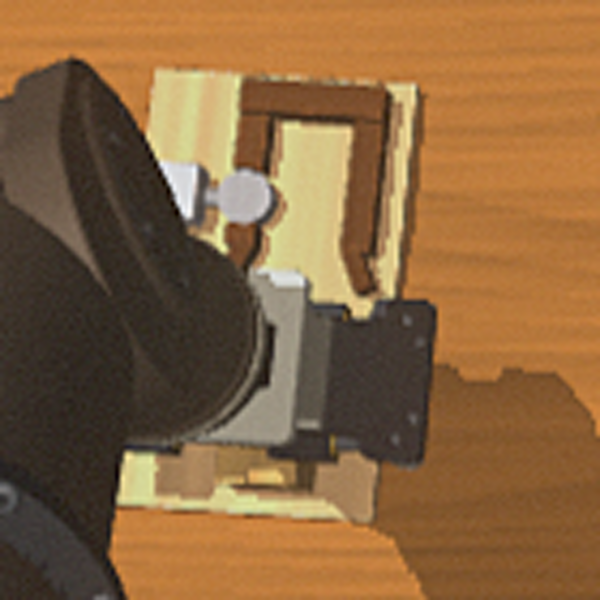

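Blank stands on the apron in line with the channel mouth, jaws clear of plunger. Slide in stages.

Emit:
move_arm(steps="0 -0.006 -0.001 0 180;0 -0.014 -0.0015 0.002 180;0 -0.022 -0.0015 0.003 180;0 -0.03 -0.0015 0.003 180;0 -0.036 -0.0015 0.003 180;0 -0.04 -0.0015 0.003 180;0 -0.04 -0.0015 0.003 180")

```text
clock: 19.92
position: [0.5044, 0.2318, 0.0372]
ee_rot: [-1.156, 1.241, 1.156]
force: [0.0, -0.5, 4.1]
width: 0.43
```

Emit:
move_arm(steps="0 -0.004 0 0 180;0 -0.008 0 0 180;0 -0.012 0 0 180;0 -0.012 0 0 180")

```text
clock: 20.25
position: [0.5126, 0.2313, 0.0371]
ee_rot: [-1.155, 1.245, 1.161]
force: [-13.2, -0.5, 16.7]
width: 0.435
```

Run:
```python
from m import *
go(567,225.7,38,85.9)
```

```text
t 20.25 pos [512.6 231.3  37.1] jaw 85.98 F [-13.15  -0.46  16.72] w 0.435 -> shift mm [ -1.2 -54.7  -1.8] turn 0.001
```

Emit:
move_arm(steps="-0.001 -0.003 0 0 180;-0.001 -0.006 0 0 180;-0.001 -0.009 -0.001 0 180;-0.001 -0.012 -0.001 0 180;-0.001 -0.012 -0.001 0 180", squeeze=35)

```text
clock: 20.67
position: [0.5259, 0.2284, 0.0373]
ee_rot: [-1.156, 1.245, 1.158]
force: [-3.5, -1.2, -0.8]
width: 0.433
```

Run:
```python
from m import *
go(567,225.7,38,85.9)
```

```text
t 20.67 pos [525.9 228.4  37.3] jaw 85.91 F [-3.49 -1.21 -0.84] w 0.433 -> shift mm [ -0.8 -41.2   0.2] turn 0.0
```

The plunger snapped onto the side. On to the stop.

Emit:
move_arm(steps="0 -0.006 0 0 180;0 -0.012 0 0 180;0 -0.018 0 0 180;0 -0.024 0 0 180;0 -0.03 0 0 180;0 -0.035 0 0 180;0 -0.038 0 0 180;0 -0.038 0 0 180")

```text
clock: 21.33
position: [0.5657, 0.2258, 0.0379]
ee_rot: [-1.157, 1.242, 1.155]
force: [0.6, -4.4, -2.7]
width: 0.432
```

Emit:
move_arm(steps="0 -0.002 0 0 180;0 -0.004 0 0 180;0 -0.006 0 0 180;0 -0.006 0 0 180")

```text
clock: 21.67
position: [0.566, 0.226, 0.0374]
ee_rot: [-1.154, 1.249, 1.163]
force: [-16.7, -4.5, 9.5]
width: 0.435
```

Run:
```python
from m import *
go(567,225.7,38,85.9)
```

```text
t 21.67 pos [566.  226.   37.4] jaw 85.97 F [-16.69  -4.53   9.46] w 0.435 -> shift mm [-0.6 -1.  -0.2] turn 0.001
```

Hard against the stop (−16.7 N, no more motion). Release, lift, and look.

Emit:
move_arm(steps="0 0 0 0 150;0 0 0 0 120;0 0 0 0 110;0 0 0 0 110;-0.02 0 0 0 110;-0.05 0 0 0 110;-0.08 0 0 0 110;-0.11 0.03 0 0 110;-0.11 0.07 0 0 110;-0.11 0.11 0 0 110")

```text
clock: 22.5
position: [0.4621, 0.2351, 0.1502]
ee_rot: [-1.156, 1.235, 1.154]
force: [-0.5, 1.3, -1.3]
width: 0.57
```

Run:
```python
from m import *
go(400,420,200,85.9)
d=grab('side','s10'); cv2.imwrite('pics/s10c.png',cv2.resize(d['img'][80:210,120:290],(800,600),interpolation=cv2.INTER_CUBIC))
```

```text
t 22.5 pos [462.1 235.1 150.2] jaw 85.88 F [-0.51  1.34 -1.31] w 0.57 -> shift mm [-49.4  75.  180.1] turn -0.0
```

View pics/s10c.png

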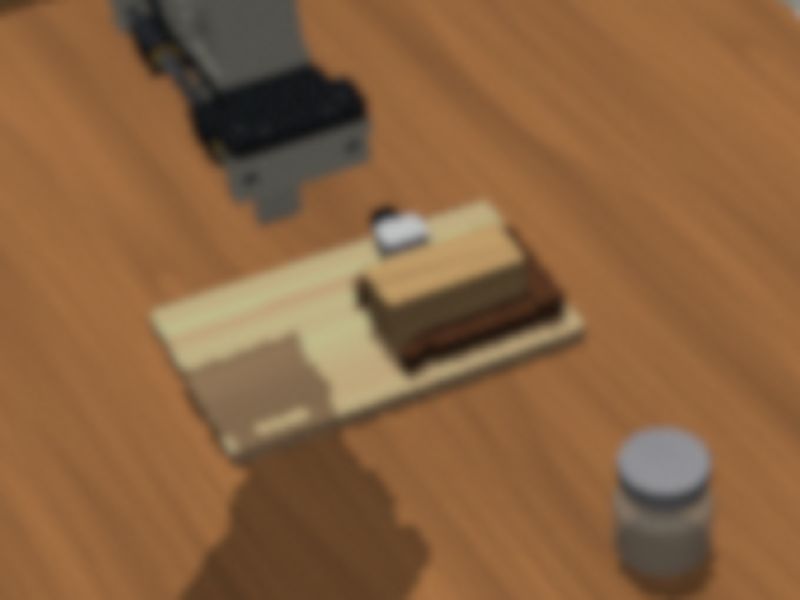

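Blank sits in the channel at the stop, upright. Moving aside for a top measurement.

Emit:
move_arm(steps="-0.02 0.02 0.04 0 110;-0.04 0.04 0.08 0 110;-0.05 0.06 0.11 0 110;-0.05 0.075 0.15 0 110;-0.05 0.075 0.18 0 110;-0.05 0.075 0.18 0 110;-0.05 0.075 0.18 0 110")

```text
clock: 23.13
position: [0.398, 0.4221, 0.198]
ee_rot: [-1.159, 1.238, 1.161]
force: [0.4, -1.3, -0.4]
width: 0.573
```

Run:
```python
from m import *
d=grab('top','t11'); W=cloud(d)
k,ak=rect(W,(120,150,185,240),.0565,.006)
rect(W,(335,110,370,155),.032,.006)
for o in ([522.2,230.9],):
    a=np.radians(-4.1); print('blank in holder',np.array([[np.cos(a),np.sin(a)],[-np.sin(a),np.cos(a)]])@(k-np.array(o)))
z=W[...,2]; print('offcut z', np.nanmax(z[115:150,340:365]))
cv2.imwrite('pics/t11c.png',cv2.resize(d['img'][150:290,80:220],(600,600),interpolation=cv2.INTER_CUBIC))
```

```text
[566.3 226.2] [40.9 90. ] -3.84
[ 710.1 -223.3] [24.6 51.9] -14.81
blank in holder [44.32925526 -1.54137049]
offcut z 0.03669178470037493
```

View pics/t11c.png

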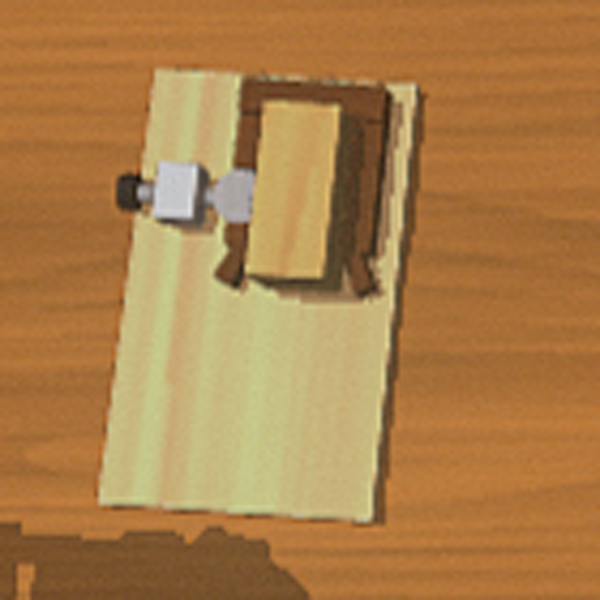

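View pics/t11.png

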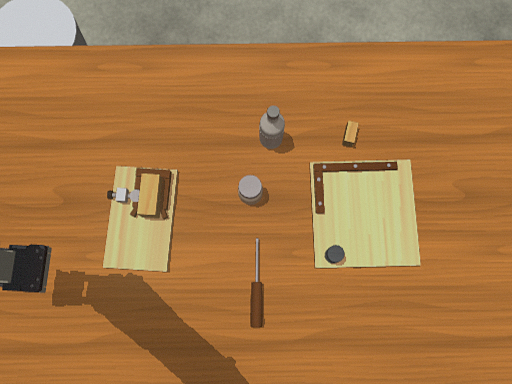

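Blank reads holder (44.3, −1.5) and is in line within 0.3°. The offcut is flat on the bench at (351,133), and the bystanders are where they were. Handing in.

```bash
python3 -c "
from h import arm
print(arm.sign_off())"
```

```text
the job is handed in; nothing more can be done
None
```

The blank is in the spring-clamp holder against the end stop, the offcut is off the board, and I handed the job in at about 23 s of the 72 s. `sign_off()` reports no verdict, so the readings below are my own checks.

- **Offcut:** I picked it up and set it on the bench beyond the long fence. It reads about 180 mm from the board's middle along board x, lying flat.
- **Squaring:** I dragged the blank into the corner without lifting it and let go. The first check had it at board x of about 72.4 to 73.3 mm (72 to 78 needed), depending on the reference, with y good. I nudged it onto the long fence with shut fingers until it stopped moving at 21 N. With the hand off it then read (74.5, 45.1) mm against a target of (75, 45). It was about 0.4° off square.
- **Clamping:** I lifted it from the corner, set it on the apron and slid it in. It met the plunger at about 13 N, passed it, and stopped against the end stop at about 17 N.
- **Final position:** After release it reads holder (44.3, −1.5) mm against a target of (45, −2), in line within about 0.3°. It looks upright in the side view. I did not read the plunger's travel directly; the top view only shows its nose against the blank.
- **Bystanders:** The jar, glue bottle, tin and screwdriver look unmoved in the last picture, and the arm was clear of everything.

Two checks disagreed. The holder's position came out about 2 mm different from its base outline than from its walls and stop; I used the walls and stop. The vertical force rose to between 9 and 19 N during hard pushes, which I put down to the blank and wrist tipping slightly.

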